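# Lift the freshly glazed pot off its drying hook

## Task

The freshly glazed hanging pot is on the drying hook and must not be touched by the gripper. Take the two-pronged lifting fork by its wooden handle, lift the pot with it by the bail up and off the hook, and set the pot gently down, upright, in the middle of the round banding wheel. Then stand the fork back upright on the bare table, clear of the pot, and leave the cup, bottle and bowl where they are.

Things in the scene. Friction and masses are not known exactly. Their poses are not given: they have to be found in the camera images.
- pot: White ceramic pot, 60 mm high, 80 mm wide at the rim, flat 56 mm foot, about 0.35 kg. Over it stands a rigid dark steel bail like an upside-down U in its y-z plane: legs 10 mm (x) by 4 mm at y = +-50 mm, level top strap along y. Origin: centre of the foot's underside, z up. It hangs with the strap across the stand's arm, axes about parallel to the stand's.
- pot_bail (a point): Middle of the underside of the bail's straight top strap (104 mm long along y, 10 mm wide, 4 mm thick), 126 mm above the pot's origin and 66 mm above its rim: where it rests on the hook.
- stand: Fixed drying stand: wooden base 110 x 130 x 16 mm, round post 18 mm thick up to z = 205 mm, flat level steel arm (16 mm wide in y, 6 mm thick, top at z = 160 mm) from the post to 90 mm along the stand's -x (roughly towards the robot). The arm's last 5 mm turn up to z = 178 mm and keep the bail on. Origin: foot of the post on the table, z up.
- stand_hook (a point): Point on the top of the stand's arm where the bail hangs, 73 mm from the post's axis (the bail lies within 3 mm of it), 160 mm above the table.
- fork: Loose lifting fork, 156 mm tall, 0.22 kg, standing upright on its two prongs, which point to its +x. Prongs: level, 7 mm wide and high, at y = +-28 mm, x = -42 to +27 mm, last 6 mm turned up to z = 19 mm. Wooden handle above them: 34 mm (x) by 24 mm (y), z = 76 to 156 mm; grip it across its 24 mm. Origin: on the underside, below the handle's axis, z up.
- fork_throat (a point): Point on top of the prongs, midway between them below the handle's axis, 7 mm above the fork's underside: a lifted bail rests about here. The throat is open from x = -34 to +21 mm and z = 7 to 68 mm: behind it a crossbar joins the prongs (z = 0 to 7 mm) and a stem 14 mm wide rises from its middle to an arm (z = 68 to 76 mm) that carries the handle.
- fork_grip (a point): Point on the handle's axis, 121 mm above the fork's underside (35 mm below the handle's top), good to grip with the fingers pointing down and closing along the fork's y.
- wheel: Fixed (it does not turn) grey round banding wheel, top disc 140 mm in diameter, 36 mm high. Origin: centre of its underside on the table.
- wheel_top (a point): Centre of the wheel's flat top, 36 mm above the table.
- cup: Bystander: white ceramic cup without handle, 72 mm wide, 85 mm high. Origin: centre of its underside.
- bottle: Bystander: white plastic bottle, 56 mm wide, 140 mm high. Origin: centre of its underside.
- bowl: Bystander: blue ceramic bowl, 110 mm wide, 50 mm high. Origin: centre of its underside.

How it is judged:
On the way:
1. the pot hangs on the fork, clear of the stand (contact force between fork and pot above 0.8 N and contact force between pot and stand below 0.05 N and height (world z) of pot_bail above 0.15 m and horizontal distance between pot_bail and stand_hook above 0.05 m), for 0.1 s.
At the end, for the whole second after the job is handed in: The pot stands upright (within 0.1 rad) and at rest on the banding wheel, its foot's centre within 35 mm of the wheel's centre; the fork stands upright (within 0.1 rad) and at rest on the table, not touching the pot (horizontal distance between pot and wheel_top below 0.035 m and z of pot in the frame of wheel_top between -0.005 and 0.005 m and angle between each of pot, fork's own z axis and vertical below 0.1 rad and linear speed of each of pot, fork below 0.02 m/s and contact force between pot and wheel above 1 N and contact force between pot and fork below 0.05 N and height (world z) of fork between -0.005 and 0.006 m).
It fails at once if the gripper or arm touches the pot or its bail (contact force between any of the fingers, the arm and pot above 0.5 N).
It fails at once if the pot is set down hard on the wheel (over 40 N) (contact force between pot and wheel above 40 N).
It fails at once if the pot tips over or swings beyond 0.6 rad (angle between pot's own z axis and vertical above 0.6 rad).
It fails at once if the cup, bottle or bowl is moved by more than 20 mm (distance of any of cup, bottle, bowl from where it was at the start of the episode above 0.02 m).
It also fails if it takes over 67 s, if anything falls off the work surface, if the arm or the gripper's body presses on something with over 40 N, if the wrist force passes 120 N, or if a joint passes its speed limit or range.

## Robot

A 6-joint arm with a two-finger parallel gripper is mounted at the origin on the work surface. World frame = base frame: x ahead of the robot, y to its left, z up, the work surface at z = 0. Lengths are in m, angles in rad, forces in N, time in s.
With the tool pointing down it reaches from about 0.275 to 1 m from the base axis. Payload 8.4 kg.
Tool frame: the origin (TCP) lies at the very end of the fingers, on their centre line; the grasp point (between the pads) lies 19 mm behind it; z points along the fingers, y is the line along which they close (so a half turn about z gives the same grasp; the last joint's range is limited). The gripper opens to 85 mm and grips with 20 to 120 N. Pads are 22 mm wide; open, the fingers measure 114 mm over their backs; the gripper's body (76 mm by 85 mm) begins 54 mm behind the grasp point. The pads swing forward as they close: fully open they stand 13 mm farther back than shut.
Start: joints at [-1.128, 0.353, 1.633, -0, 1.155, -0.002], TCP at [0.269, -0.564, 0.231] pointing down, gripper open.
Joint ranges: [-2.63, 2.63], [-0.92, 2.1], [0.06, 2.66], [-1.3, 4.44], [0, 2.69], [-3.02, 3.02]. Speed limits (rad/s): [2.22, 2.22, 2.79, 3.14, 3.14, 3.14].

## Interface

Orientations are given as [roll, pitch, yaw] about the fixed x, y, z axes, in that order (R = Rz(yaw) Ry(pitch) Rx(roll)).
In Python, from station import env gives the robot as it stands.
- The arm moves only by the tool servo_tool, never from a script. Its argument "deltas" is one flat list of numbers, 7 for each row, row after row: the shift along the tool's x, y, z in m, then the turn, a rotation vector about the tool's x, y, z in degrees, then the finger opening in m, from 0 to 0.0854. A call has exactly 5 rows; each row is the pose to reach, as a shift and turn from the pose commanded when the call began, along the tool's axes at that moment; what a row does not reach only later rows make up. A row lasts 1/12 s, in which the tool goes at most 41.7 mm and 7.16 degrees, less where a joint would pass 70% of its speed; a pose out of reach is approached as far as the arm can. A call with a gripper value outside its range is refused whole. The fingers move at their own pace and stop on an object; the grip force is fixed at half the most. Time passes only in rows, so rows that repeat a pose let the fingers close, or fill a call up. It gives the time, the measured TCP pose, the force, the opening and the grip force at its end, in the units of the state.
- env.get_obs(): the state, without advancing time (a new reading comes with each control period).
- env.camera(name): name is "scene" or "top" or "wrist"; returns the picture (400x640x3 uint8, red, green, blue); there is no depth.
- env.camera_model(name): a dict with "fovy" (degrees; the focal length in pixels is half the picture's height over the tangent of half this angle, whatever the lens; pixels are square), "cx", "cy" (the principal point, pixels), "rvec" (rotation vector, rad) and "tvec" (3), from world to camera coordinates, as OpenCV has them; the wrist camera has in their place "T_tool_cam" (4x4, takes a point from camera to tool coordinates, whose origin is the TCP and whose axes are the flange's). Camera axes: x right, y down, z forward; pixel columns grow to the right and rows downward; lengths in m; the calibration is good to about 2 mm. A picture is of the moment at which its call begins: read the wrist's pose just before it. camera_model takes no time and is no camera call.
- env.close_job(): hands the job in; it is judged then, once.
Trained networks look in the newest picture that a camera, given by its name, has taken for a name from the list of things; names that differ only in an ending like _2 or _b are one class to them, and where a whole thing is asked for, a point or a joint stands for the part that bears it (a point fixed in the world has none). Each returns a list of dicts, best first, with "p" (0 to 1); they miss things now and then, are a little off and sometimes report something else, mostly with a low value. They report only what shows in the picture. A call takes as long as a camera call.
- env.boxes_of(target, camera): "box" ([left, top, right, bottom] in pixels, round what is visible of it).
The state is a dict: "time_s": time; "q": joint angles; "joint_vel": joint speeds; "tau": joint torques, N m; "tcp_pos": TCP position; "ee_rot": TCP orientation; "force": force on the tool from outside, world axes, zero at the start; "ft_torque": the same for the moment, N m; "gripper_width": finger opening in m; "grasp_force": force on a finger pad.
Only numpy, scipy, OpenCV 4.12 (cv2) and the standard library are available. Lean on these libraries where they do the work, as an engineer would, in place of code of your own. Each camera call takes 0.05 s, during which the arm holds its last target. There are 200 camera calls.

## Working session

There is one attempt and no reset: what is moved stays moved. The work goes in short steps, Python scripts to look and compute and a tool call to move; the robot and the scene stay as the last step left them, time stands still between calls to the robot, and variables do not carry over. Pictures are saved under pics/ and viewed, at most 11 in all, crops included, and the job is handed in when it is done.

Besides the shell and the picture viewer there is one more tool, called after "Request:" as name(argument=value, ...) on one line, values as JSON. servo_tool: Moves the arm, as the interface text tells. Its arguments: {"type":"object","properties":{"deltas":{"type":"array"}},"required":["deltas"]}

```bash
mkdir -p pics
cat > h.py <<'E'
import numpy as np, cv2
from scipy.spatial.transform import Rotation as R
from station import env
def ray(cam,u,v):
    m=env.camera_model(cam); f=200/np.tan(np.radians(m['fovy'])/2)
    Rm=cv2.Rodrigues(np.array(m['rvec'],float))[0]; t=np.array(m['tvec'],float).ravel()
    d=Rm.T@np.array([(u-m['cx'])/f,(v-m['cy'])/f,1]); return -Rm.T@t,d
def onz(cam,u,v,z):
    c,d=ray(cam,u,v); return c+d*(z-c[2])/d[2]
def proj(cam,P):
    m=env.camera_model(cam); f=200/np.tan(np.radians(m['fovy'])/2)
    K=np.array([[f,0,m['cx']],[0,f,m['cy']],[0,0,1]])
    return cv2.projectPoints(np.array(P,float).reshape(-1,1,3),np.array(m['rvec'],float),np.array(m['tvec'],float),K,None)[0].reshape(-1,2)
def save(cam,name):
    im=env.camera(cam); cv2.imwrite('pics/'+name,im[:,:,::-1]); return im
E
python3 - <<'E'
from h import *
np.set_printoptions(precision=3,suppress=True)
for c in('scene','top'):
    save(c,c+'0.png'); print(c,ray(c,320,200),env.camera_model(c)['fovy'])
    for t in('pot','stand','fork','wheel','cup','bottle','bowl'):
        print(t,[(np.round(b['box']),round(b['p'],2)) for b in env.boxes_of(t,c)[:2]])
o=env.get_obs();print(o['time_s'],o['tcp_pos'],o['ee_rot'],o['force'])
E
```

```text
scene (array([ 1.084, -0.686,  0.819]), array([-0.502,  0.563, -0.656])) 56.896418107088685
pot [(array([367., 141., 388., 183.]), 0.69)]
stand [(array([376., 145., 426., 208.]), 0.65)]
fork [(array([304., 170., 334., 218.]), 0.95)]
wheel [(array([259., 250., 312., 296.]), 0.83)]
cup [(array([353., 218., 382., 256.]), 0.73)]
bottle [(array([390., 185., 412., 229.]), 0.89)]
bowl [(array([183., 242., 216., 269.]), 0.86)]
top (array([ 0.463, -0.075,  1.168]), array([ 0.087,  0.024, -0.996])) 50.595078221731065
pot []
stand [(array([196., 150., 246., 211.]), 0.83), (array([298., 218., 329., 248.]), 0.4)]
fork [(array([300., 218., 324., 248.]), 0.86), (array([257., 131., 282., 157.]), 0.58)]
wheel [(array([381., 157., 435., 211.]), 0.63)]
cup [(array([308., 131., 338., 165.]), 0.98)]
bottle [(array([258., 134., 284., 159.]), 0.73)]
bowl [(array([437., 244., 480., 284.]), 0.89), (array([385., 158., 433., 208.]), 0.29)]
0.8 [ 0.269 -0.564  0.231] [3.142 0.    0.445] [ 0.014 -1.337 -0.206]
```

Run:
```python
import cv2
a=cv2.imread('pics/top0.png')[110:310,180:500]; cv2.imwrite('pics/t1.png',cv2.resize(a,(800,500),interpolation=cv2.INTER_CUBIC))
a=cv2.imread('pics/scene0.png')[120:310,170:440]; cv2.imwrite('pics/s1.png',cv2.resize(a,None,fx=2.9,fy=2.9,interpolation=cv2.INTER_CUBIC))
```

```text
(no output)
```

View pics/t1.png

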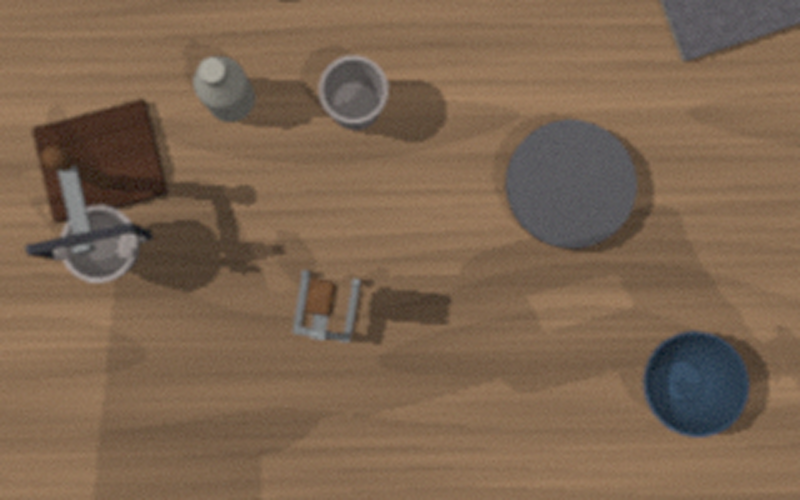

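View pics/s1.png

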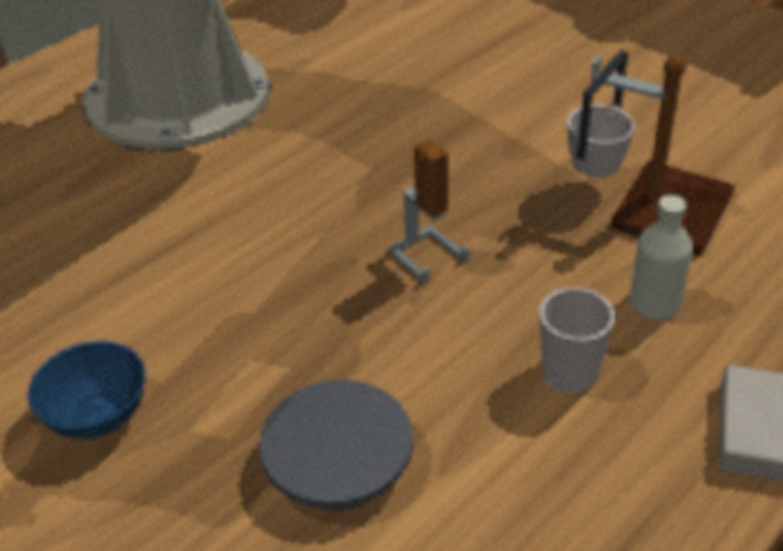

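Run:
```python
from h import *
from scipy.optimize import least_squares
np.set_printoptions(precision=4,suppress=True)
print({k:v for k,v in env.camera_model('top').items()})
T=lambda p:('top',p[0]/2.5+180,p[1]/2.5+110)
S=lambda p:('scene',p[0]/2.9+170,p[1]/2.9+120)
def fit(name,obs,x0,z0=0):
    # obs: (local pt, view)
    def res(x):
        c,s=np.cos(x[2]),np.sin(x[2]); r=[]
        for L,v in obs:
            P=[x[0]+c*L[0]-s*L[1],x[1]+s*L[0]+c*L[1],L[2]+z0]
            r+=list(proj(v[0],P)[0]-v[1:])
        return np.array(r,float)
    s=least_squares(res,x0,loss='soft_l1'); print(name,s.x); print(res(s.x).reshape(-1,2)); return s.x
f=fit('fork',[((.024,.028,.019),T((307,272))),((.024,-.028,.019),T((357,281))),((-.038,.028,.007),T((299,330))),((-.038,-.028,.007),T((350,338))),((0,0,.156),T((321,297))),
 ((.024,-.028,.017),S((427,275))),((.024,.028,.017),S((463,253))),((0,0,.156),S((431,148)))],[.4,-.05,0])
p=fit('pot',[((0,.052,.130),T((28,250))),((0,-.052,.130),T((150,232))),((0,0,.06),T((100,243))),((0,.05,.13),S((624,54))),((0,-.05,.13),S((584,92))),((0,0,.06),S((600,127)))],[.4,.3,0],.034)
s=fit('stand',[((0,0,.205),T((48,154))),((0,0,.205),S((675,62))),((-.0875,0,.178),S((597,62))),((-.0875,0,.178),T((81,245))),((.0,0,.0),S((655,205)))],[.5,.3,0])
print('hook',s[:2]-.073*np.array([np.cos(s[2]),np.sin(s[2])]))
for n,P in(('wheel',((505,185),(636,184),(571,120),(571,249))),):
    w=[onz(*T(q),.036)[:2] for q in P]; print(n,w,np.mean(w,0))
print('wheel scene',[onz(*S(q),.036)[:2] for q in((261,440),(413,440),(337,381),(337,499))])
print('cup',onz(*T((354,90)),.085),'bottle',onz(*T((211,70)),.14),'bowl',onz(*T((697,383)),.05))
```

```text
{'fovy': 50.595078221731065, 'cx': 321.1136887576898, 'cy': 191.45481118607736, 'rvec': array([ 2.1345, -2.177 ,  0.0925]), 'tvec': array([-0.0397,  0.5865,  1.1132])}
fork [ 0.4844 -0.0227 -0.1619]
[[-0.3234  0.2296]
 [ 0.0788 -0.435 ]
 [-0.1789 -0.272 ]
 [-0.2806 -0.5092]
 [ 0.3666 -0.5618]
 [-1.1001 -1.4505]
 [-0.0844 -1.376 ]
 [-0.7963  0.294 ]]
pot [0.5433 0.2058 0.1335]
[[ 0.219  -1.352 ]
 [-5.7104 -0.7916]
 [ 0.4294  0.1669]
 [-0.4195 -0.5886]
 [-0.6904  0.2476]
 [-0.9892 -1.3546]]
stand [0.6201 0.2262 0.2752]
[[ 0.2811 -0.4729]
 [ 0.6418 -1.6975]
 [-0.0255 -0.6241]
 [ 0.1866 -0.0153]
 [-0.807  -0.228 ]]
hook [0.5498 0.2064]
wheel [array([ 0.6018, -0.2154]), array([ 0.5999, -0.3555]), array([ 0.671 , -0.2889]), array([ 0.5315, -0.2833])] [ 0.601  -0.2858]
wheel scene [array([ 0.5562, -0.3346]), array([ 0.6604, -0.2432]), array([ 0.558 , -0.2393]), array([ 0.6537, -0.3336])]
cup [ 0.6989 -0.0558  0.085 ] bottle [0.7104 0.085  0.14  ] bowl [ 0.389  -0.4051  0.05  ]
```

Request:
servo_tool(deltas=[0.028,-0.026,0,0,0,6,0.085,0.056,-0.052,0,0,0,12,0.085,0.084,-0.078,0,0,0,18,0.085,0.112,-0.104,0,0,0,24,0.085,0.14,-0.13,0,0,0,30,0.085])

```text
time_s: 1.22
tcp_pos: [0.3396, -0.385, 0.2313]
ee_rot: [3.142, -0.0, -0.085]
force: [-0.0, 0.4, 1.0]
gripper_width: 0.085
grasp_force: 0.0
```

```bash
cat >> h.py <<'E'
def togo(x,y,z,yaw):
    o=env.get_obs(); r=R.from_euler('xyz',o['ee_rot']); g=R.from_euler('xyz',[np.pi,0,yaw])
    d=r.inv().apply(np.array([x,y,z])-o['tcp_pos']); t=np.degrees((r.inv()*g).as_rotvec())
    print('t',round(o['time_s'],2),'tcp',np.round(o['tcp_pos'],4),'rot',np.round(o['ee_rot'],3),'F',np.round(o['force'],2),'w',round(o['gripper_width'],4),o['grasp_force'])
    print('shift',np.round(d,4),'turn',np.round(t,2))
E
python3 - <<'E'
from h import *
togo(.484,-.023,.231,-.162)
print(np.round(env.camera_model('wrist')['T_tool_cam'],3),env.camera_model('wrist'))
E
```

```text
t 1.22 tcp [ 0.3396 -0.385   0.2313] rot [ 3.142 -0.    -0.085] F [-0.02  0.43  0.96] w 0.085 0.0
shift [ 1.133e-01 -3.729e-01  3.000e-04] turn [ 0.   -0.01  4.44]
[[-0.001 -0.958 -0.288  0.072]
 [ 1.    -0.001 -0.001 -0.001]
 [ 0.    -0.288  0.958 -0.142]
 [ 0.     0.     0.     1.   ]] {'fovy': 59.33629264954885, 'cx': 313.996984052527, 'cy': 197.3756769623816, 'T_tool_cam': array([[-1.47017755e-03, -9.57602641e-01, -2.88088564e-01,
         7.20326342e-02],
       [ 9.99998828e-01, -1.28478943e-03, -8.32584484e-04,
        -6.03370704e-04],
       [ 4.27151957e-04, -2.88089451e-01,  9.57603407e-01,
        -1.42459931e-01],
       [ 0.00000000e+00,  0.00000000e+00,  0.00000000e+00,
         1.00000000e+00]])}
```

Request:
servo_tool(deltas=[0.0114,-0.0372,0,0,0,1,0.085,0.0228,-0.0744,0,0,0,2,0.085,0.0342,-0.1116,0,0,0,3,0.085,0.0456,-0.1488,0,0,0,4,0.085,0.057,-0.186,0,0,0,4.44,0.085])

```text
time_s: 1.63
tcp_pos: [0.4112, -0.2039, 0.2316]
ee_rot: [3.141, -0.001, -0.158]
force: [0.6, -0.7, 0.2]
gripper_width: 0.0849
grasp_force: 0.0
```

Request:
servo_tool(deltas=[0.0084,-0.0382,0,0,0,0,0.085,0.0168,-0.0764,0,0,0,0,0.085,0.0252,-0.1146,0,0,0,0,0.085,0.0336,-0.1528,0,0,0,0,0.085,0.042,-0.191,0,0,0,0,0.085])

```text
time_s: 2.05
tcp_pos: [0.4825, -0.0216, 0.2316]
ee_rot: [-3.142, -0.001, -0.156]
force: [0.3, -1.1, -0.0]
gripper_width: 0.0849
grasp_force: 0.0
```

Run:
```python
from h import *
togo(.4844,-.0227,.102,-.162)
save('wrist','w1.png')
togo(.4844,-.0227,.102,-.162)
```

```text
t 2.05 tcp [ 0.4825 -0.0216  0.2316] rot [-3.142e+00 -1.000e-03 -1.560e-01] F [ 0.31 -1.13 -0.01] w 0.0849 0.0
shift [0.002  0.0008 0.1296] turn [-0.   -0.05  0.33]
t 2.1 tcp [ 0.485  -0.0163  0.2319] rot [-3.138e+00 -2.000e-03 -1.550e-01] F [2.33 4.   0.31] w 0.0851 0.0
shift [1.000e-04 6.900e-03 1.298e-01] turn [-0.21 -0.14  0.4 ]
```

View pics/w1.png

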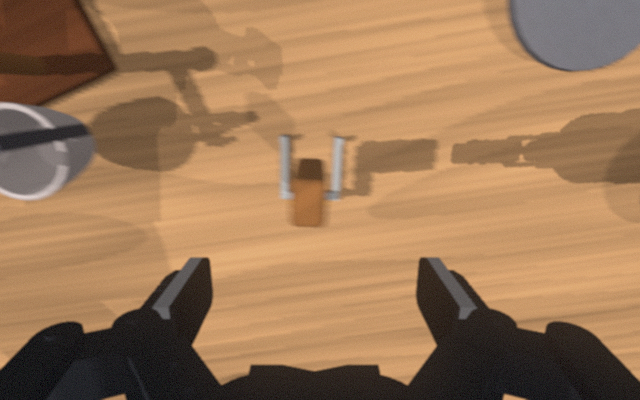

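```bash
cat >> h.py <<'E'
def wproj(P,tcp,rot):
    m=env.camera_model('wrist'); f=200/np.tan(np.radians(m['fovy'])/2); T=m['T_tool_cam']
    r=R.from_euler('xyz',rot); p=r.inv().apply(np.array(P,float)-tcp); c=(p-T[:3,3])@T[:3,:3]
    return np.c_[f*c[:,0]/c[:,2]+m['cx'],f*c[:,1]/c[:,2]+m['cy']]
def place(pose,L):
    c,s=np.cos(pose[2]),np.sin(pose[2]); L=np.array(L,float)
    return np.c_[pose[0]+c*L[:,0]-s*L[:,1],pose[1]+s*L[:,0]+c*L[:,1],L[:,2]]
E
python3 - <<'E'
from h import *
L=[(.024,.028,.019),(.024,-.028,.019),(-.038,.028,.007),(-.038,-.028,.007),(0,0,.156)]
print(wproj(place((.4844,-.0227,-.162),L),[.4825,-.0216,.2316],[-3.142,-.001,-.156]).round(1))
# again, settled
o=env.get_obs(); im=save('wrist','w2.png'); togo(.4844,-.0227,.102,-.162)
print(wproj(place((.4844,-.0227,-.162),L),o['tcp_pos'],o['ee_rot']).round(1))
print(env.boxes_of('fork','wrist')[:1],env.boxes_of('fork_grip','wrist')[:1])
E
```

```text
[[287.7 139.5]
 [343.4 139.8]
 [289.5 195.3]
 [340.9 195.5]
 [316.2 203.9]]
t 2.15 tcp [ 0.4839 -0.0191  0.2316] rot [-3.14e+00 -2.00e-03 -1.52e-01] F [ 0.6  -0.11  0.22] w 0.0849 0.0
shift [0.0009 0.0037 0.1296] turn [-0.1  -0.09  0.58]
[[294.3 141.4]
 [349.8 141.7]
 [295.5 196.9]
 [346.8 197.3]
 [325.3 206.3]]
[{'box': [290.1, 135.8, 348.8, 230.0], 'p': 0.95}] [{'box': [290.2, 142.4, 350.2, 231.6], 'p': 0.97}]
```

View pics/w2.png

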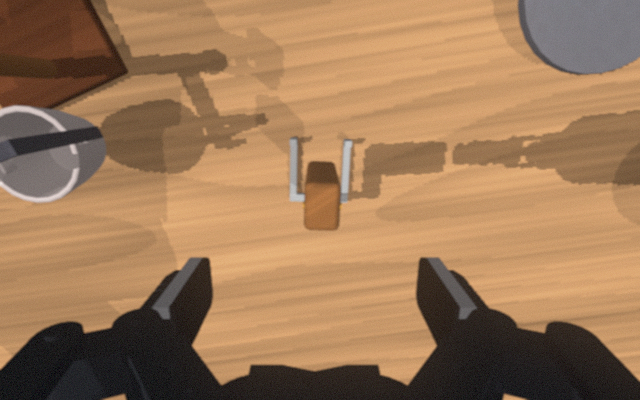

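Request:
servo_tool(deltas=[0,0.003,0.03,0,0,0.6,0.085,0,0.003,0.06,0,0,0.6,0.085,0,0.003,0.09,0,0,0.6,0.085,0,0.003,0.115,0,0,0.6,0.085,0,0.003,0.13,0,0,0.6,0.085])

```text
time_s: 2.67
tcp_pos: [0.4796, -0.028, 0.0989]
ee_rot: [3.141, 0.003, -0.169]
force: [-0.2, -0.5, -0.4]
gripper_width: 0.0853
grasp_force: 0.0
```

Request:
servo_tool(deltas=[0,0,0,0,0,0,0.085,0,0,0,0,0,0,0.04,0,0,0,0,0,0,0.02,0,0,0,0,0,0,0.01,0,0,0,0,0,0,0.01])

```text
time_s: 3.08
tcp_pos: [0.4824, -0.0268, 0.1025]
ee_rot: [-3.141, -0.002, -0.167]
force: [0.4, -0.3, -0.2]
gripper_width: 0.0381
grasp_force: 0.0
```

Request:
servo_tool(deltas=[0,0,0,0,0,0,0.01,0,0,0,0,0,0,0.01,0,0,0,0,0,0,0.01,0,0,0,0,0,0,0.01,0,0,0,0,0,0,0.01])

```text
time_s: 3.5
tcp_pos: [0.4822, -0.0265, 0.1018]
ee_rot: [-3.141, -0.001, -0.167]
force: [0.8, 0.8, 6.2]
gripper_width: 0.0233
grasp_force: 63.6
```

Run:
```python
import cv2,numpy as np
a=cv2.imread('pics/top0.png')[140:230,185:245]; b=cv2.imread('pics/scene0.png')[130:220,360:430]
f=lambda i:cv2.resize(i,None,fx=6,fy=6,interpolation=cv2.INTER_CUBIC)
cv2.imwrite('pics/z.png',np.hstack([f(a),f(b)]))
```

```text
(no output)
```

View pics/z.png

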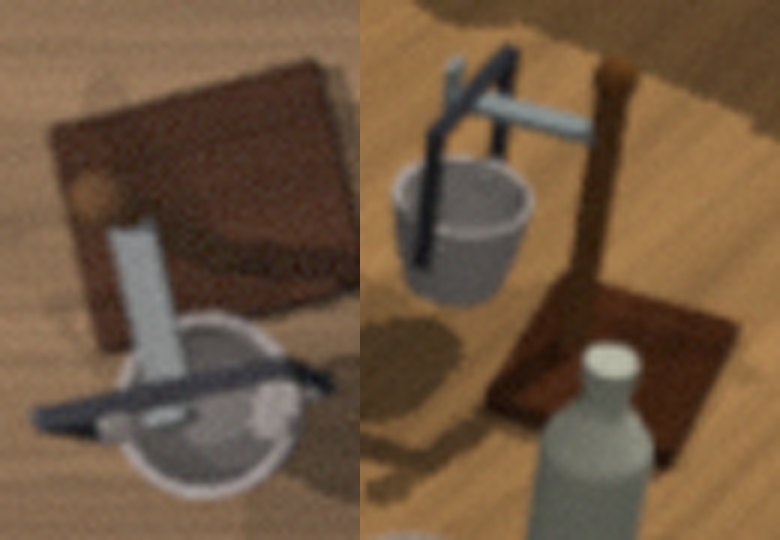

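Request:
servo_tool(deltas=[0,0,-0.02,0,0,0,0.01,0,0,-0.05,0,0,0,0.01,0,0,-0.09,0,0,0,0.01,0,0,-0.125,0,0,0,0.01,0,0,-0.145,0,0,0,0.01])

```text
time_s: 3.92
tcp_pos: [0.4824, -0.0265, 0.2497]
ee_rot: [-3.141, -0.003, -0.167]
force: [1.3, -0.2, -2.1]
gripper_width: 0.0233
grasp_force: 62.7
```

Run:
```python
from h import *
from scipy.optimize import least_squares
np.set_printoptions(precision=4,suppress=True)
T=lambda x,y:('top',x/6+185,y/6+140)
S=lambda x,y:('scene',(x-360)/6+360,y/6+130)
def fit(name,obs,x0,z0=0):
    def res(x):
        r=[]
        for L,v in obs: r+=list(proj(v[0],place(x,[L])[0]+[0,0,z0])[0]-v[1:])
        return np.array(r,float)
    s=least_squares(res,x0,loss='soft_l1'); print(name,s.x); print(res(s.x).reshape(-1,2)); return s.x
p=fit('pot',[((0,.052,.130),T(37,413)),((0,-.052,.130),T(291,366)),((0,0,.06),T(210,405)),((0,.052,.13),S(514,47)),((0,-.052,.13),S(432,133)),((0,0,.06),S(463,203))],[.55,.2,.15],.034)
print('hookrel')
s=fit('stand',[((0,0,.205),T(93,195)),((0,0,.205),S(617,65)),((-.0875,0,.178),S(455,60)),((-.0875,0,.174),T(166,418)),((-.009,0,.160),T(131,228))],[.62,.22,.2])
print('hook',s[:2]-.073*np.array([np.cos(s[2]),np.sin(s[2])]))
for a,b in(((52,130),(100,350)),((52,130),(312,62)),((100,350),(358,288))):
    d=onz(*T(*b),.016)-onz(*T(*a),.016); print('base edge',d,np.degrees(np.arctan2(d[1],d[0])))
o=env.get_obs();save('wrist','w3.png')
for n in('pot','stand','pot_bail'): print(n,env.boxes_of(n,'wrist')[:1])
print(o['tcp_pos'],o['ee_rot'])
```

```text
pot [0.5449 0.2073 0.1621]
[[-0.2829 -0.225 ]
 [ 0.0747 -0.2517]
 [-0.1537 -0.742 ]
 [-0.3996 -0.2073]
 [-0.4977  0.222 ]
 [-0.6131 -1.4116]]
hookrel
stand [0.6183 0.2238 0.2281]
[[-0.0102 -0.6163]
 [-0.3481 -1.0486]
 [-0.4353  0.2467]
 [-0.3006 -0.3506]
 [ 0.1384  0.2927]]
hook [0.5471 0.2073]
base edge [-0.1029 -0.0236  0.    ] -167.07536656158382
base edge [ 0.0292 -0.1209  0.    ] -76.41550872519343
base edge [ 0.0261 -0.1188  0.    ] -77.60142459116145
pot [{'box': [0.0, 107.9, 101.6, 197.3], 'p': 0.62}]
stand []
pot_bail [{'box': [0.0, 108.2, 102.9, 200.5], 'p': 0.76}]
[ 0.4824 -0.0265  0.2497] [-3.1413 -0.0031 -0.1666]
```

Request:
servo_tool(deltas=[-0.007,-0.02,0.002,0,0,-4.2,0.01,-0.014,-0.04,0.004,0,0,-8.4,0.01,-0.021,-0.061,0.006,0,0,-12.6,0.01,-0.029,-0.082,0.008,0,0,-16.8,0.01,-0.036,-0.102,0.009,0,0,-21,0.01])

```text
time_s: 4.53
tcp_pos: [0.461, 0.0808, 0.2346]
ee_rot: [-3.141, 0.005, 0.203]
force: [0.6, 0.4, -2.0]
gripper_width: 0.0234
grasp_force: 62.5
```

Request:
servo_tool(deltas=[0,-0.025,0.002,0,0,0,0.01,0.001,-0.05,0.004,0,0,0,0.01,0.002,-0.075,0.006,0,0,0,0.01,0.003,-0.098,0.008,0,0,0,0.01,0.003,-0.108,0.009,0,0,0,0.01])

```text
time_s: 4.95
tcp_pos: [0.4427, 0.1882, 0.2258]
ee_rot: [3.142, 0.004, 0.201]
force: [-0.4, -0.3, -1.5]
gripper_width: 0.0229
grasp_force: 62.5
```

Request:
servo_tool(deltas=[0,0,0,0,0,0,0.01,0,0,0,0,0,0,0.01,0,0,0,0,0,0,0.01,0,0,0,0,0,0,0.01,0,0,0,0,0,0,0.01])

```text
time_s: 5.37
tcp_pos: [0.4447, 0.1856, 0.2282]
ee_rot: [3.141, 0.0, 0.199]
force: [0.9, -0.8, -1.5]
gripper_width: 0.0232
grasp_force: 62.6
```

Run:
```python
from h import *
togo(.4455,.187,.232,.2); o=env.get_obs(); save('wrist','w4.png')
print(env.boxes_of('fork','wrist')[:1])
L=[(0,.052,.164),(0,-.052,.164)]
print(wproj(place((.545,.2073,.1621),L),o['tcp_pos'],o['ee_rot']).round(1))
u=o['tcp_pos'][2]-.102
print(wproj(place((o['tcp_pos'][0],o['tcp_pos'][1],o['ee_rot'][2]),[(.027,.028,.019+u),(.027,-.028,.019+u)]),o['tcp_pos'],o['ee_rot']).round(1))
print(wproj(place((.6183,.2238,.2281),[(0,0,.205),(-.09,0,.178)]),o['tcp_pos'],o['ee_rot']).round(1))
```

```text
t 5.37 tcp [0.4447 0.1856 0.2282] rot [3.141 0.    0.199] F [ 0.87 -0.8  -1.46] w 0.0232 62.62110114097595
shift [ 0.001  -0.0012 -0.0038] turn [ 0.01  0.   -0.08]
[{'box': [264.6, 153.5, 360.2, 370.7], 'p': 0.68}]
[[216.4  29.3]
 [409.3  36.7]]
[[272.7 164.3]
 [358.6 164.2]]
[[ 307.7 -209.5]
 [ 314.9   60.2]]
```

View pics/w4.png

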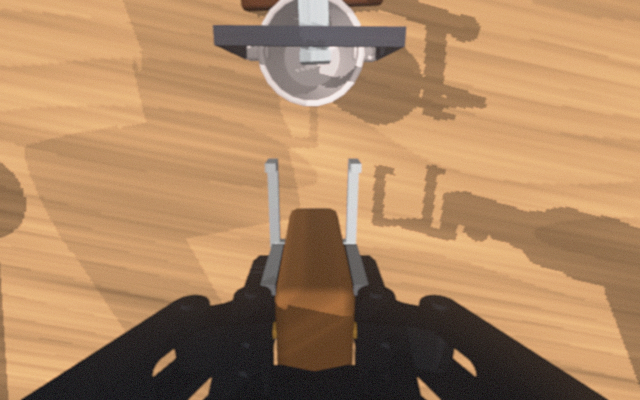

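Request:
servo_tool(deltas=[0.02,0,0,0,0,0,0.01,0.045,0,0,0,0,0,0.01,0.07,0,0,0,0,0,0.01,0.09,0,0,0,0,0,0.01,0.1,0,0,0,0,0,0.01])

```text
time_s: 5.88
tcp_pos: [0.5449, 0.2064, 0.2284]
ee_rot: [-3.141, -0.002, 0.199]
force: [-0.1, -0.7, -3.1]
gripper_width: 0.0232
grasp_force: 62.5
```

Request:
servo_tool(deltas=[0,0,0,0,0,0,0.01,0,0,0,0,0,0,0.01,0,0,0,0,0,0,0.01,0,0,-0.005,0,0,0,0.01,0,0,-0.01,0,0,0,0.01])

```text
time_s: 6.3
tcp_pos: [0.5416, 0.2061, 0.2386]
ee_rot: [3.141, 0.001, 0.2]
force: [0.4, 0.4, -2.9]
gripper_width: 0.0235
grasp_force: 62.5
```

Run:
```python
from h import *
togo(.543,.2055,.238,.2); save('wrist','w5.png')
```

```text
t 6.3 tcp [0.5416 0.2061 0.2386] rot [3.141e+00 1.000e-03 2.000e-01] F [ 0.39  0.38 -2.87] w 0.0235 62.4956488609314
shift [0.0013 0.0009 0.0006] turn [ 0.01  0.04 -0.  ]
```

View pics/w5.png

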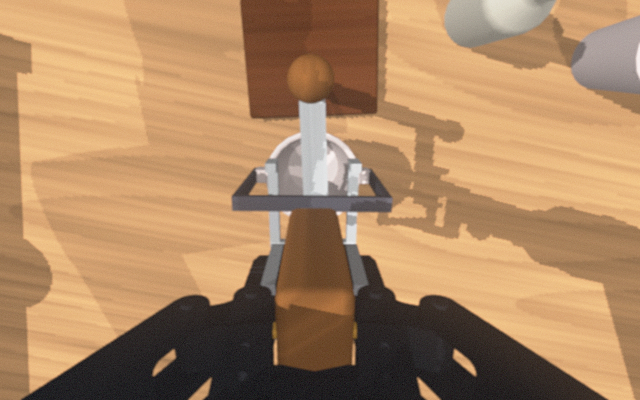

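Request:
servo_tool(deltas=[0,0,-0.006,0,0,0,0.01,0,0,-0.011,0,0,0,0.01,0,0,-0.015,0,0,0,0.01,0,0,-0.018,0,0,0,0.01,0,0,-0.022,0,0,0,0.01])

```text
time_s: 6.77
tcp_pos: [0.5421, 0.2062, 0.2601]
ee_rot: [3.141, 0.001, 0.2]
force: [-0.2, 0.2, -6.7]
gripper_width: 0.0235
grasp_force: 62.0
```

Request:
servo_tool(deltas=[0,0,-0.007,0,0,0,0.01,0,0,-0.015,0,0,0,0.01,0,0,-0.023,0,0,0,0.01,0,0,-0.031,0,0,0,0.01,0,0,-0.036,0,0,0,0.01])

```text
time_s: 7.18
tcp_pos: [0.5429, 0.2065, 0.2978]
ee_rot: [-3.141, -0.001, 0.2]
force: [0.1, -0.3, -6.2]
gripper_width: 0.0232
grasp_force: 62.0
```

Run:
```python
from h import *
togo(.44,.185,.3,.2); a=save('wrist','w6.png'); b=save('scene','s6.png')
cv2.imwrite('pics/c6.png',np.hstack([cv2.resize(a[60:300,200:440],(400,400)),cv2.resize(b[110:210,340:440],(400,400),interpolation=cv2.INTER_CUBIC)])[:,:,::-1])
```

```text
t 7.18 tcp [0.5429 0.2065 0.2978] rot [-3.141e+00 -1.000e-03  2.000e-01] F [ 0.08 -0.31 -6.24] w 0.0232 61.97114109992981
shift [-0.1052  0.0006 -0.0024] turn [-0.01 -0.08 -0.02]
```

View pics/c6.png

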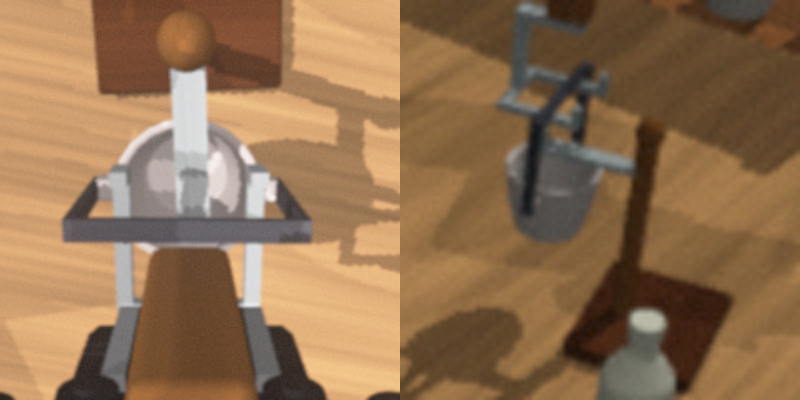

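Request:
servo_tool(deltas=[-0.004,0,-0.002,0,0,0,0.01,-0.012,0,-0.004,0,0,0,0.01,-0.024,0,-0.006,0,0,0,0.01,-0.038,0,-0.008,0,0,0,0.01,-0.052,0,-0.01,0,0,0,0.01])

```text
time_s: 7.7
tcp_pos: [0.4897, 0.1956, 0.306]
ee_rot: [3.141, 0.001, 0.2]
force: [-0.0, -0.7, -6.8]
gripper_width: 0.0235
grasp_force: 61.9
```

Request:
servo_tool(deltas=[-0.014,0,0,0,0,0,0.01,-0.028,0,0,0,0,0,0.01,-0.041,0.003,0,0,0,0,0.01,-0.052,0.008,0,0,0,0,0.01,-0.06,0.015,0,0,0,0,0.01])

```text
time_s: 8.12
tcp_pos: [0.4341, 0.1688, 0.3064]
ee_rot: [-3.142, 0.0, 0.2]
force: [0.1, -0.9, -5.9]
gripper_width: 0.0231
grasp_force: 62.1
```

Request:
servo_tool(deltas=[-0.005,0.011,0,0,0,0,0.01,-0.007,0.024,0,0,0,0,0.01,-0.007,0.04,0,0,0,0,0.01,-0.005,0.058,0,0,0,0,0.01,-0.002,0.078,0,0,0,0,0.01])

```text
time_s: 8.53
tcp_pos: [0.4494, 0.0911, 0.3065]
ee_rot: [3.141, -0.001, 0.2]
force: [0.8, 0.2, -6.7]
gripper_width: 0.0233
grasp_force: 62.0
```

Run:
```python
from h import *
togo(.6,-.2865,.3,.2)
```

```text
t 8.53 tcp [0.4494 0.0911 0.3065] rot [ 3.141e+00 -1.000e-03  2.000e-01] F [ 0.83  0.16 -6.72] w 0.0233 62.0378851890564
shift [0.0726 0.4    0.0066] turn [ 0.01 -0.04  0.  ]
```

Request:
servo_tool(deltas=[0.003,0.022,0,0,0,0,0.01,0.007,0.045,0,0,0,0,0.01,0.011,0.069,0,0,0,0,0.01,0.016,0.093,0,0,0,0,0.01,0.021,0.117,0,0,0,0,0.01])

```text
time_s: 8.95
tcp_pos: [0.4933, -0.0202, 0.3063]
ee_rot: [3.141, -0.0, 0.199]
force: [0.3, 0.4, -6.5]
gripper_width: 0.0232
grasp_force: 62.0
```

Request:
servo_tool(deltas=[0.005,0.024,0,0,0,0,0.01,0.009,0.048,0,0,0,0,0.01,0.014,0.072,0,0,0,0,0.01,0.018,0.096,0,0,0,0,0.01,0.022,0.12,0,0,0,0,0.01])

```text
time_s: 9.37
tcp_pos: [0.5383, -0.1336, 0.3062]
ee_rot: [3.141, 0.0, 0.199]
force: [0.2, -0.9, -6.6]
gripper_width: 0.0234
grasp_force: 61.9
```

Request:
servo_tool(deltas=[0.004,0.024,0,0,0,0,0.01,0.009,0.047,0,0,0,0,0.01,0.013,0.069,0,0,0,0,0.01,0.017,0.09,0,0,0,0,0.01,0.02,0.108,0,0,0,0,0.01])

```text
time_s: 9.78
tcp_pos: [0.5793, -0.2358, 0.3059]
ee_rot: [3.141, 0.001, 0.199]
force: [-0.7, 0.8, -6.7]
gripper_width: 0.0232
grasp_force: 61.9
```

Request:
servo_tool(deltas=[0.003,0.016,0,0,0,0,0.01,0.006,0.03,0,0,0,0,0.01,0.008,0.041,0,0,0,0,0.01,0.009,0.049,0,0,0,0,0.01,0.01,0.055,0,0,0,0,0.01])

```text
time_s: 10.2
tcp_pos: [0.6001, -0.2859, 0.306]
ee_rot: [-3.141, 0.001, 0.199]
force: [0.4, 0.6, -5.4]
gripper_width: 0.0232
grasp_force: 61.8
```

Request:
servo_tool(deltas=[0,0,0,0,0,0,0.01,0,0,0,0,0,0,0.01,0,0,0,0,0,0,0.01,0,0,0,0,0,0,0.01,0,0,0,0,0,0,0.01])

```text
time_s: 10.62
tcp_pos: [0.6001, -0.2843, 0.3064]
ee_rot: [-3.141, 0.0, 0.2]
force: [-0.3, -1.1, -5.6]
gripper_width: 0.0235
grasp_force: 61.8
```

Run:
```python
from h import *
togo(.6,-.2865,.3,.2); o=env.get_obs(); a=save('wrist','w7.png'); b=save('scene','s7.png')
cv2.imwrite('pics/c7.png',np.hstack([cv2.resize(a[0:400,160:480],(400,500)),cv2.resize(b[180:320,230:342],(400,500),interpolation=cv2.INTER_CUBIC)])[:,:,::-1])
for n in('pot','wheel'): print(n,env.boxes_of(n,'wrist')[:1],env.boxes_of(n,'scene')[:1])
print(wproj([[.601,-.286,.036]],o['tcp_pos'],o['ee_rot']), proj('scene',[[.601,-.286,.036]]))
```

```text
t 10.62 tcp [ 0.6001 -0.2843  0.3064] rot [-3.141  0.     0.2  ] F [-0.33 -1.09 -5.63] w 0.0235 61.831440925598145
shift [-0.0005  0.0021  0.0064] turn [-0.01  0.    0.02]
pot [{'box': [234.0, 129.4, 384.6, 211.1], 'p': 0.61}] [{'box': [272.0, 208.3, 297.2, 264.5], 'p': 0.68}]
wheel [{'box': [257.7, 92.4, 376.8, 188.9], 'p': 0.9}] [{'box': [260.9, 253.3, 311.8, 295.1], 'p': 0.86}]
[[316.5886082 154.9501368]] [[285.04380993 269.60423882]]
```

View pics/c7.png

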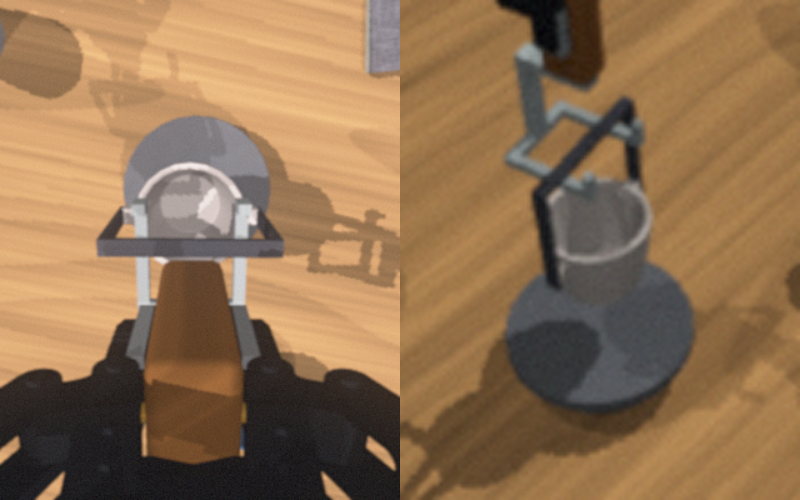

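Request:
servo_tool(deltas=[0,0.001,0.006,0,0,0,0.01,0,0.001,0.015,0,0,0,0.01,0,0.001,0.025,0,0,0,0.01,0,0.001,0.034,0,0,0,0.01,0,0.001,0.039,0,0,0,0.01])

```text
time_s: 11.33
tcp_pos: [0.5994, -0.2856, 0.2648]
ee_rot: [-3.14, 0.002, 0.2]
force: [-0.6, 0.5, -7.6]
gripper_width: 0.0232
grasp_force: 61.8
```

Request:
servo_tool(deltas=[0,0,0.002,0,0,0,0.01,0,0,0.004,0,0,0,0.01,0,0,0.006,0,0,0,0.01,0,0,0.008,0,0,0,0.01,0,0,0.01,0,0,0,0.01])

```text
time_s: 11.75
tcp_pos: [0.6005, -0.286, 0.2575]
ee_rot: [3.141, -0.0, 0.2]
force: [0.5, -0.7, -6.1]
gripper_width: 0.0234
grasp_force: 61.8
```

Request:
servo_tool(deltas=[0,0,0.002,0,0,0,0.01,0,0,0.004,0,0,0,0.01,0,0,0.006,0,0,0,0.01,0,0,0.008,0,0,0,0.01,0,0,0.01,0,0,0,0.01])

```text
time_s: 12.17
tcp_pos: [0.6006, -0.2861, 0.2475]
ee_rot: [3.141, -0.001, 0.2]
force: [-0.1, -0.2, -2.1]
gripper_width: 0.0238
grasp_force: 62.3
```

Request:
servo_tool(deltas=[0,0,0.003,0,0,0,0.01,0,0,0.007,0,0,0,0.01,0,0,0.011,0,0,0,0.01,0,0,0.014,0,0,0,0.01,0,0,0.016,0,0,0,0.01])

```text
time_s: 12.58
tcp_pos: [0.6002, -0.2858, 0.2306]
ee_rot: [-3.141, 0.001, 0.2]
force: [0.7, 0.1, -3.1]
gripper_width: 0.0235
grasp_force: 62.3
```

Run:
```python
from h import *
togo(.5,-.3065,.231,.2); a=save('wrist','w8.png'); b=save('scene','s8.png')
cv2.imwrite('pics/c8.png',np.hstack([cv2.resize(a[0:400,160:480],(400,500)),cv2.resize(b[180:320,230:342],(400,500),interpolation=cv2.INTER_CUBIC)])[:,:,::-1])
```

```text
t 12.58 tcp [ 0.6002 -0.2858  0.2306] rot [-3.141e+00  1.000e-03  2.000e-01] F [ 0.68  0.13 -3.07] w 0.0235 62.347058057785034
shift [-0.1023  0.0004 -0.0004] turn [-0.03  0.03 -0.01]
```

View pics/c8.png

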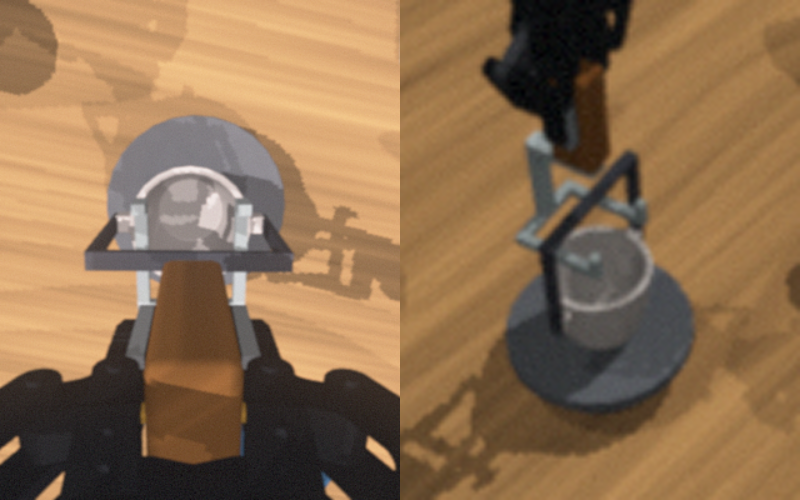

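Request:
servo_tool(deltas=[-0.01,0,0,0,0,0,0.01,-0.03,0,0,0,0,0,0.01,-0.06,0,0,0,0,0,0.01,-0.095,0,0,0,0,0,0.01,-0.13,0,0,0,0,0,0.01])

```text
time_s: 13.1
tcp_pos: [0.4712, -0.3117, 0.2314]
ee_rot: [3.141, 0.0, 0.201]
force: [0.4, 0.1, -2.0]
gripper_width: 0.0231
grasp_force: 62.4
```

Request:
servo_tool(deltas=[-0.01,-0.015,0,0,0,0,0.01,-0.01,-0.04,0,0,0,0,0.01,-0.005,-0.075,0,0,0,0,0.01,0.002,-0.11,0,0,0,0,0.01,0.009,-0.145,0,0,0,0,0.01])

```text
time_s: 13.52
tcp_pos: [0.452, -0.167, 0.2317]
ee_rot: [3.141, -0.001, 0.198]
force: [0.4, 1.4, -2.0]
gripper_width: 0.0234
grasp_force: 62.5
```

Request:
servo_tool(deltas=[0.007,-0.035,0.01,0,0,0,0.01,0.014,-0.07,0.03,0,0,0,0.01,0.02,-0.1,0.055,0,0,0,0.01,0.026,-0.125,0.08,0,0,0,0.01,0.028,-0.135,0.1,0,0,0,0.01])

```text
time_s: 13.93
tcp_pos: [0.4527, -0.0275, 0.1305]
ee_rot: [-3.141, -0.001, 0.201]
force: [0.0, -0.5, -1.8]
gripper_width: 0.0229
grasp_force: 62.5
```

Run:
```python
from h import *
togo(.475,-.035,.1025,.2)
```

```text
t 13.93 tcp [ 0.4527 -0.0275  0.1305] rot [-3.141e+00 -1.000e-03  2.010e-01] F [ 0.04 -0.46 -1.84] w 0.0229 62.45030164718628
shift [0.0203 0.0118 0.028 ] turn [-0.03 -0.03  0.07]
```

Request:
servo_tool(deltas=[0,0,0.006,0,0,0,0.01,0,0,0.014,0,0,0,0.01,0,0,0.02,0,0,0,0.01,0,0,0.024,0,0,0,0.01,0,0,0.027,0,0,0,0.01])

```text
time_s: 14.35
tcp_pos: [0.4541, -0.0309, 0.1045]
ee_rot: [3.141, -0.001, 0.198]
force: [-0.1, 0.6, -1.9]
gripper_width: 0.0234
grasp_force: 62.6
```

Request:
servo_tool(deltas=[0,0,0,0,0,0,0.01,0,0,0,0,0,0,0.01,0,0,0.0005,0,0,0,0.01,0,0,0.001,0,0,0,0.01,0,0,0.001,0,0,0,0.01])

```text
time_s: 14.77
tcp_pos: [0.4538, -0.0301, 0.1035]
ee_rot: [3.141, -0.0, 0.2]
force: [0.8, -0.1, -3.3]
gripper_width: 0.0234
grasp_force: 62.6
```

Request:
servo_tool(deltas=[0,0,0.0005,0,0,0,0.01,0,0,0.001,0,0,0,0.01,0,0,0.0015,0,0,0,0.01,0,0,0.002,0,0,0,0.01,0,0,0.002,0,0,0,0.01])

```text
time_s: 15.18
tcp_pos: [0.4538, -0.0299, 0.1017]
ee_rot: [-3.141, -0.0, 0.2]
force: [-1.2, 1.4, 5.6]
gripper_width: 0.0231
grasp_force: 63.7
```

On the table now (+5.6 N). Release and rise.

Request:
servo_tool(deltas=[0,0,0,0,0,0,0.03,0,0,0,0,0,0,0.04,0,0,0,0,0,0,0.05,0,0,0,0,0,0,0.07,0,0,0,0,0,0,0.085])

```text
time_s: 15.6
tcp_pos: [0.4537, -0.03, 0.1012]
ee_rot: [3.142, 0.0, 0.2]
force: [-0.5, -0.6, -0.5]
gripper_width: 0.0722
grasp_force: 0.0
```

Request:
servo_tool(deltas=[0,0,0,0,0,0,0.085,0,0,0,0,0,0,0.085,0,0,0,0,0,0,0.085,0,0,-0.005,0,0,0,0.085,0,0,-0.015,0,0,0,0.085])

```text
time_s: 16.02
tcp_pos: [0.4528, -0.0299, 0.116]
ee_rot: [-3.141, 0.002, 0.2]
force: [0.1, -0.1, 0.1]
gripper_width: 0.0846
grasp_force: 0.0
```

Request:
servo_tool(deltas=[0,0,-0.02,0,0,0,0.085,0,0,-0.045,0,0,0,0.085,0,0,-0.075,0,0,0,0.085,0,0,-0.105,0,0,0,0.085,0,0,-0.125,0,0,0,0.085])

```text
time_s: 16.43
tcp_pos: [0.4544, -0.03, 0.245]
ee_rot: [3.141, -0.003, 0.2]
force: [1.5, -0.6, -1.2]
gripper_width: 0.0848
grasp_force: 0.0
```

Run:
```python
from h import *
togo(.475,-.035,.23,.2); b=save('scene','s9.png')
cv2.imwrite('pics/c9.png',cv2.resize(b[120:310,170:440],None,fx=2.9,fy=2.9,interpolation=cv2.INTER_CUBIC)[:,:,::-1])
```

```text
t 16.43 tcp [ 0.4544 -0.03    0.245 ] rot [ 3.141e+00 -3.000e-03  2.000e-01] F [ 1.47 -0.57 -1.18] w 0.0848 0.0
shift [0.0192 0.0089 0.0151] turn [ 0.05 -0.18 -0.02]
```

View pics/c9.png

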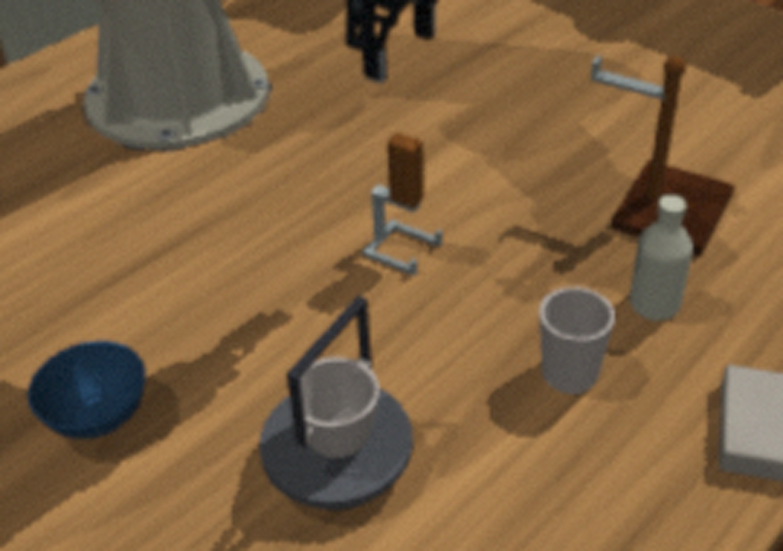

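The picture shows the pot upright at about (340,435), in the middle of the wheel. The fork stands at (400,210), and the cup, bottle and bowl look unmoved.

```bash
python3 -c "
from station import env
print(env.close_job())"
```

```text
the job is handed in; nothing more can be done
None
```

Job handed in with no verdict returned: the last picture shows the pot upright mid-wheel, the fork upright on bare table clear of it, and the cup, bottle and bowl unmoved.

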